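# Set the polariser lever to the index and release the shutter

## Robot

A 6-joint arm with a two-finger parallel gripper is mounted at the origin on a cart in front of the work surface, level with it; the furniture and walls round the work are solid. World frame = base frame: x ahead of the robot, y to its left, z up, the work surface at z = 0. Lengths are in m, angles in rad, forces in N, time in s.
With the tool pointing down it reaches from about 0.325 to 0.9 m from the base axis. Payload 6.1 kg.
Tool frame: the origin (TCP) lies at the very end of the fingers, on their centre line; the grasp point (between the pads) lies 19 mm behind it; z points along the fingers, y is the line along which they close (so a half turn about z gives the same grasp; the last joint's range is limited). The gripper opens to 87 mm and grips with 3 to 60 N. Pads are 19 mm wide; open, the fingers measure 117 mm over their backs; the gripper's body (75 mm by 190 mm) begins 51 mm behind the grasp point.
Start: joints at [-1.433, 0.22, 1.526, -0, 1.395, -0.126], TCP at [0.163, -0.603, 0.223] pointing down, gripper open.
Joint ranges: [-2.98, 2.98], [-0.91, 2.08], [0.09, 2.57], [-1.24, 4.39], [0.2, 2.65], [-2.68, 2.68]. Speed limits (rad/s): [2.57, 2.57, 3.01, 3.14, 3.14, 3.14].

## Interface

Orientations are given as a unit quaternion [x, y, z, w].
In Python, from rig import sense, get_image, camera_model, finish_job gives the robot as it stands. The module is installed in compiled form; this text tells all that it offers.
- The arm moves only by the tool carry_out, never from a script. Its argument "series" is one flat list of numbers, 5 for each row, row after row: the shift along the tool's x, y, z in m, then the turn about the tool's z in rad, then the gripper's target within -1 to 1 (shut at 1, half-way at 0, fully open at -1). A call has 1 to 8 rows; each row shifts and turns the commanded pose from where the row before left it, along the tool's axes as they then stand; what a row does not reach is not made up. A row lasts 1/10 s, in which the tool goes at most 50 mm and 8.59 degrees, less where a joint would pass 70% of its speed; a pose out of reach is approached as far as the arm can. A call is refused whole if a number of a shift passes 0.05 or a number of a turn 0.15, either way. A call with a gripper value outside its range is refused whole. The fingers move at their own pace and stop on an object; the grip force is fixed at half the most. Time passes only in rows, so rows that do not move let the fingers close. It gives the time, the measured TCP pose, the force, the opening and the grip force at its end, in the units of the state.
- sense(): the state, without advancing time (a new reading comes with each control period).
- get_image(name): name is "scene" or "top"; returns the picture (420x560x3 uint8, blue, green, red); there is no depth.
- camera_model(name): a dict with "mtx" (3x3 intrinsics, pixels), "origin" and "orientation" of the camera in the world. Camera axes: x right, y down, z forward; pixel columns grow to the right and rows downward; lengths in m; the calibration is good to about 2 mm. A picture is of the moment at which its call begins. camera_model takes no time and is no camera call.
- finish_job(): hands the job in; it is judged then, once.
The state is a dict: "clock": time; "q": joint angles; "dq": joint speeds; "tau": joint torques, N m; "eef_pos": TCP position; "eef_rot": TCP orientation; "contact_force": force on the tool from outside, world axes, zero at the start; "torque": the same for the moment, N m; "width": finger opening in m; "gripper_force": force on a finger pad.
Only numpy, scipy, OpenCV 4.12 (cv2) and the standard library are available. Lean on these libraries where they do the work, as an engineer would, in place of code of your own. Each camera call takes 0.05 s, during which the arm holds its last target. There are 200 camera calls.

## Task

On the round polariser stage, gently push the upright pin of the lever round its arc until the lever stands centred over the index tab on the rim, and leave it there. Then press the shutter button down fully and let it come up again. Only push with the fingers: do not pinch the lever, do not shift the index tab, and leave the loupe standing on the stage, the weight and the jar as they are.

Things in the scene. Friction and masses are not known exactly. Their poses are not given: they have to be found in the camera images.
- stage: polariser stage, fixed to the table: round grey foot, 160 mm across and 14 mm high, with a scale of fine black ticks every 5 degrees on the half that faces the robot at yaw 0. In its middle is a glass window (top at 27 mm) on which the loupe stands. Round that lies a black knurled ring, 112 mm across, top at 25 mm, which turns with the lever. Origin: centre of the underside; z is up and is the ring's axis of turning.
- polariser_ring (a joint): turn of the ring and its lever about the stage's z axis, rad, growing counter-clockwise seen from above, range -1.3 to 1.3; at 0 the lever points along the stage's own -x. It turns lightly (about 0.7 N at the pin) and stays where it is left. It always starts at a smaller value than index_tab.
- lever_pin (a point): centre of the top end of the lever's upright dark steel pin: 10 mm in diameter, from 17 to 64 mm above the table, 92 mm from the stage's axis, free on all sides. A flat steel arm, 8 mm wide, its top at 23 mm, joins the foot of the pin to the black ring.
- index_tab (a joint): place of the index tab on the rim, measured as for polariser_ring: the lever stands centred over the tab when both joints have the same value. The tab is clamped tight and is not to be moved.
- index_mark (a point): centre of the top face of the index tab, 12 mm above the table and 92 mm from the stage's axis. The tab is a plain dark metal block standing out from the rim of the foot, 14 mm wide along the rim, reaching 78 to 104 mm from the axis (with a small screw beyond), with a fine line along its middle. The lever and pin pass over it with 5 mm to spare.
- shutter_top (a point): centre of the top face of the shutter button: a round black spring button, 28 mm across, in a grey housing fixed to the table, to the left or the right of the stage.
- shutter (a joint): travel of the shutter button, m: 0 up, 0.006 fully down (about 5 N); it springs back.
- watch_loupe: black eye loupe, 36 mm across and 39 mm tall, loose, standing on the glass in the middle of the stage, its top 66 mm above the table; origin: centre of its underside. To be left alone.
- weight_1: cloth-covered steel weight, 32 x 62 mm and 51 mm tall with a brass knob, loose, on the other side of the stage from the button; origin: centre of its underside. To be left alone.
- varnish_jar: brown jar with black cap, 54 mm across and 64 mm tall, loose, behind the stage on the right; origin: centre of its underside. To be left alone.
Mind the look-alikes: they are no part of the job. There is more than one size of the stage; the job needs the middle-sized.

How it is judged:
By the outcome, as a careful person would: the job done as asked, in the order asked, and still so for the second after the job is handed in, with the robot touching nothing.
It also fails if it takes over 51 s, if anything falls off the work surface, if the arm or the gripper's body presses on something with over 40 N, if the wrist force passes 120 N, or if a joint passes its speed limit or range.

## Working session

There is one attempt and no reset: what is moved stays moved. The work goes in short steps, Python scripts to look and compute and a tool call to move; the robot and the scene stay as the last step left them, time stands still between calls to the robot, and variables do not carry over. Pictures are saved under pics/ and viewed, at most 10 in all, crops included, and the job is handed in when it is done.

Besides the shell and the picture viewer there is one more tool, called as name(argument=value, ...) on one line, values as JSON. carry_out: Moves the arm, as the interface text tells. Its arguments: {"type":"object","properties":{"series":{"type":"array"}},"required":["series"]}

```bash
mkdir -p pics; python3 - <<'E'
from rig import *
import cv2,numpy as np
np.set_printoptions(precision=4,suppress=True)
for n in("scene","top"):
    cv2.imwrite(f"pics/{n}0.png",get_image(n)); m=camera_model(n); print(n,m)
s=sense(); print(s)
E
```

```text
scene {'mtx': array([[436.9329,   0.    , 284.0857],
       [  0.    , 436.9329, 213.5173],
       [  0.    ,   0.    ,   1.    ]]), 'origin': array([0.0466, 0.6638, 1.1168]), 'orientation': array([-0.2435,  0.9013, -0.3448,  0.0971])}
top {'mtx': array([[510.0464,   0.    , 274.2952],
       [  0.    , 510.0464, 211.5659],
       [  0.    ,   0.    ,   1.    ]]), 'origin': array([ 0.2799, -0.1525,  1.4025]), 'orientation': array([ 0.7063, -0.7015,  0.0672, -0.0676])}
{'clock': 0.1, 'q': array([-1.4331,  0.2212,  1.5275, -0.    ,  1.3947, -0.1261]), 'dq': array([ 0.    , -0.0014, -0.0036, -0.0003,  0.0009,  0.0013]), 'tau': array([  0.0015, -49.5946, -38.8517,   0.07  ,   0.0516,  -0.    ]), 'eef_pos': array([ 0.1629, -0.6028,  0.2215]), 'eef_rot': array([ 0.9913,  0.1315, -0.    , -0.0009]), 'contact_force': array([-0.2031,  0.0967, -0.0765]), 'torque': array([ 0.0369,  0.0429, -0.0387]), 'gripper_force': 0.0, 'width': 0.08688535087639308}
```

View pics/scene0.png

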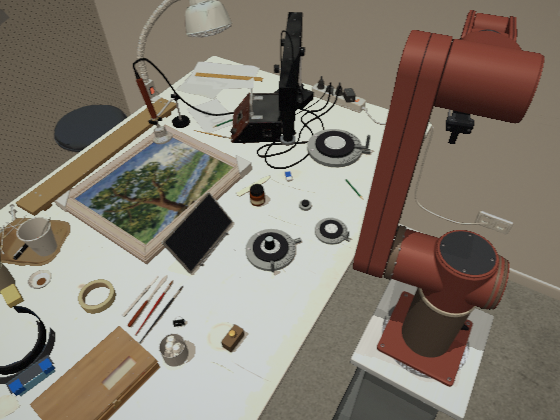

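View pics/top0.png

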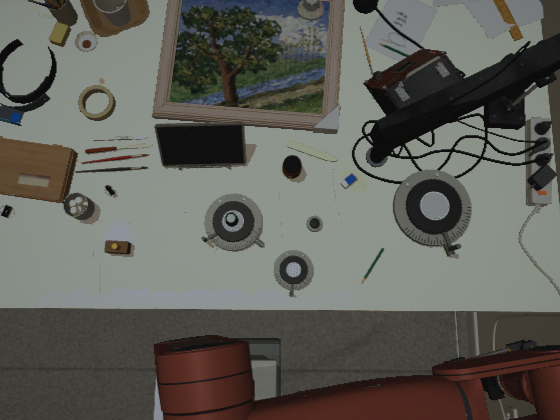

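```bash
cat > h.py <<'E'
import numpy as np, cv2
from rig import *
from scipy.spatial.transform import Rotation as R
np.set_printoptions(precision=4,suppress=True)
def ray(n,uv,z):
    m=camera_model(n); d=R.from_quat(m["orientation"]).apply(np.linalg.solve(m["mtx"],[*uv,1])); o=m["origin"]
    return o+d*(z-o[2])/d[2]
def proj(n,p):
    m=camera_model(n); c=R.from_quat(m["orientation"]).inv().apply(np.asarray(p)-m["origin"]); q=m["mtx"]@c; return q[:2]/q[2]
E
python3 - <<'E'
from h import *
t=cv2.imread("pics/top0.png")[180:280,190:335]; s=cv2.imread("pics/scene0.png")[185:285,230:365]
a=cv2.resize(t,None,fx=5.5,fy=5.5,interpolation=cv2.INTER_CUBIC);cv2.imwrite("pics/tz.png",a)
b=cv2.resize(s,None,fx=5.9,fy=5.9,interpolation=cv2.INTER_CUBIC);cv2.imwrite("pics/sz.png",b)
E
```

```text
(no output)
```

View pics/tz.png

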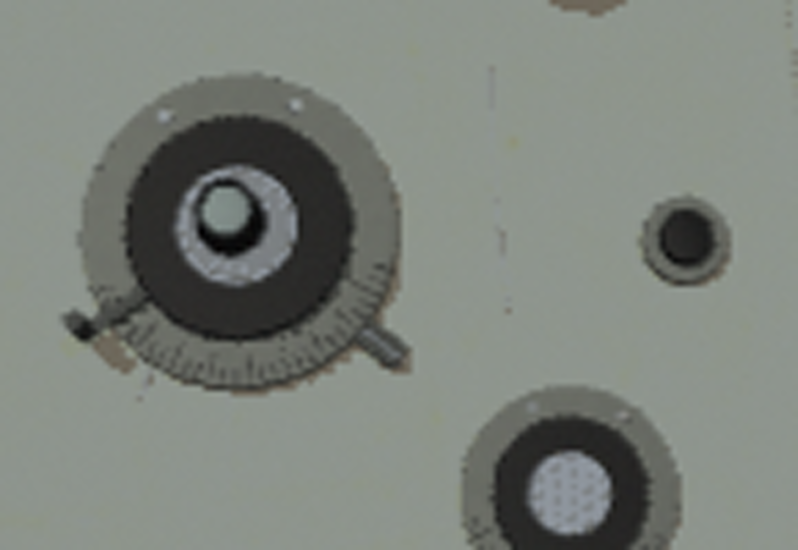

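View pics/sz.png

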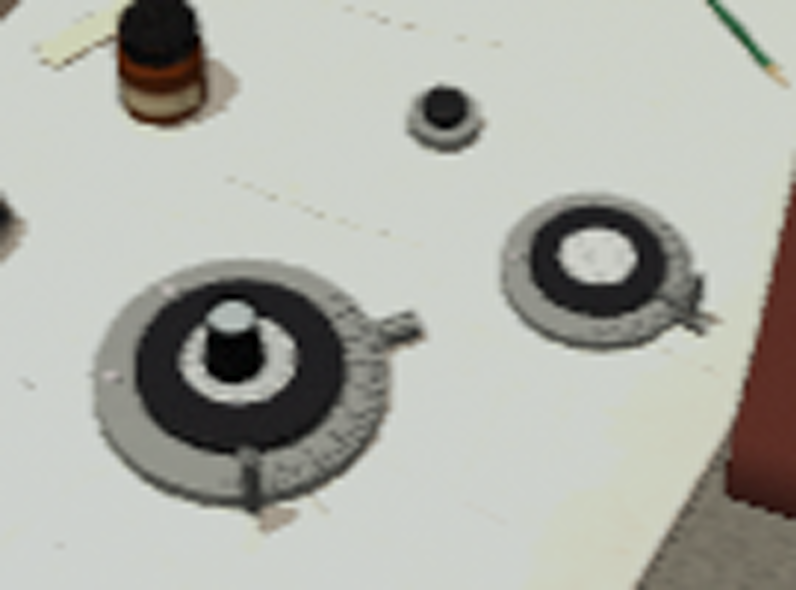

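```bash
python3 - <<'E'
from h import *
T=lambda x,y:((x+.5)/5.5-.5+190,(y+.5)/5.5-.5+180)
S=lambda x,y:((x+.5)/5.9-.5+230,(y+.5)/5.9-.5+185)
P={}
for nm,n,f,xy,z in [("foot","top",T,(240,232),.014),("ring","top",T,(240,227.5),.025),("glass","top",T,(236.5,225),.027),
 ("ringS","scene",S,(240,366),.025),("glassS","scene",S,(239,360),.027),("pintop","top",T,(71,320),.064),("pinfoot","top",T,(86,333),.02),("tabend","top",T,(397,360),.012),("tabin","top",T,(368,336),.012),("tabmid","top",T,(386,349),.012),
 ("tabmidS","scene",S,(400,330),.012),("pintopS","scene",S,(249,455),.064),("btn","top",T,(686,236),.025),("btnS","scene",S,(445,103),.025),("housing","top",T,(686,241),.01),("housS","scene",S,(445,125),.01),("loupetop","top",T,(228,210),.066)]:
    P[nm]=ray(n,f(*xy),z); print(nm,P[nm])
c=P["ring"]
for k in("pintop","pinfoot","tabmid","tabend","tabin","tabmidS","pintopS"):
    d=P[k]-c; print(k,np.hypot(*d[:2]),np.degrees(np.arctan2(-d[1],-d[0])))
E
```

```text
foot [ 0.5187 -0.0376  0.014 ]
ring [ 0.5191 -0.0384  0.025 ]
glass [ 0.52   -0.0368  0.027 ]
ringS [ 0.517  -0.0368  0.025 ]
glassS [ 0.5188 -0.0387  0.027 ]
pintop [0.4666 0.0386 0.064 ]
pinfoot [0.4663 0.0373 0.02  ]
tabend [ 0.4548 -0.1171  0.012 ]
tabin [ 0.4668 -0.1025  0.012 ]
tabmid [ 0.4603 -0.1116  0.012 ]
tabmidS [ 0.46  -0.11   0.012]
pintopS [0.467  0.0337 0.064 ]
btn [ 0.5163 -0.2607  0.025 ]
btnS [ 0.5148 -0.2613  0.025 ]
housing [ 0.5163 -0.2618  0.01  ]
housS [ 0.5127 -0.2584  0.01  ]
loupetop [ 0.5205 -0.0358  0.066 ]
pintop 0.09326284808368303 -55.74684911586308
pinfoot 0.09230706507511624 -55.09916162937409
tabmid 0.09379838069278587 51.21681053212191
tabend 0.10156199351944115 50.7678307506478
tabin 0.08267891661748943 50.776749274989825
tabmidS 0.09281972309798459 50.47319161439796
pintopS 0.0889815315706215 -54.15389767295289
```

Pictures: the middle-sized stage with the loupe is at top px ≈(233,221). The lever pin is lower left at (203,238), the tab lower right at (260,243) and the shutter at (314,223). Both cameras agree on the stage centre (0.519, -0.038), the pin at about -55° and the tab at about +51°, each at 92 mm radius as specified.

Next I'll approach behind the pin with closed fingers.

carry_out(series=[0.0305,-0.0343,0,0,1,0.0305,-0.0343,0,0,1,0.0305,-0.0343,0,0,1,0.0305,-0.0343,0,0,1,0.0305,-0.0343,0,0,1,0.0305,-0.0343,0,0,1,0.0305,-0.0343,0,0,1,0.0305,-0.0343,0,0,1])

```text
clock: 0.9
eef_pos: [0.3272, -0.2729, 0.2222]
eef_rot: [0.991, 0.131, 0.0, -0.0]
contact_force: [0.8, 0.3, 0.2]
width: 0.031
gripper_force: 0.0
```

carry_out(series=[0.0305,-0.0343,0,0,1,0.0305,-0.0343,0,0,1,0.0305,-0.0343,0,0,1,0.0305,-0.0343,0,0,1,0.0305,-0.0343,0,0,1,0.0305,-0.0343,0,0,1,0.0305,-0.0343,0,0,1,0.0305,-0.0343,0,0,1])

```text
clock: 1.7
eef_pos: [0.4913, 0.0557, 0.2223]
eef_rot: [0.991, 0.132, -0.0, 0.0]
contact_force: [0.8, 0.5, 0.3]
width: 0.0005
gripper_force: 0.0
```

carry_out(series=[0,0,0,-0.116,1,0,0,0,-0.116,1,0,0,0,-0.116,1,0,0,0,0,1,0,0,0,0,1])

```text
clock: 2.2
eef_pos: [0.4908, 0.0537, 0.2223]
eef_rot: [0.954, 0.3, -0.0, -0.0]
contact_force: [-0.3, -0.5, -0.3]
width: 0.0006
gripper_force: 0.0
```

carry_out(series=[0,0,0.045,0,1,0,0,0.045,0,1,0,0,0.045,0,1,0,0,0.03,0,1,0,0,0.015,0,1,0,0,0.007,0,1,0,0,0,0,1])

```text
clock: 2.9
eef_pos: [0.4904, 0.0536, 0.0348]
eef_rot: [0.954, 0.3, -0.001, -0.0]
contact_force: [-0.3, 0.4, 0.2]
width: 0.0005
gripper_force: 0.0
```

```bash
python3 - <<'E'
from h import *
a=get_image("top")[180:280,180:325];b=get_image("scene")[175:275,230:375]
cv2.imwrite("pics/p2.png",np.vstack([cv2.resize(i,None,fx=4.2,fy=3*1.4,interpolation=cv2.INTER_CUBIC)[:298] if 0 else cv2.resize(i,None,fx=3,fy=3,interpolation=cv2.INTER_CUBIC) for i in(a,b)]))
print(sense()["eef_pos"],sense()["contact_force"])
E
```

```text
[0.4919 0.0535 0.0366] [ 0.8884 -0.1407 -0.0951]
```

View pics/p2.png

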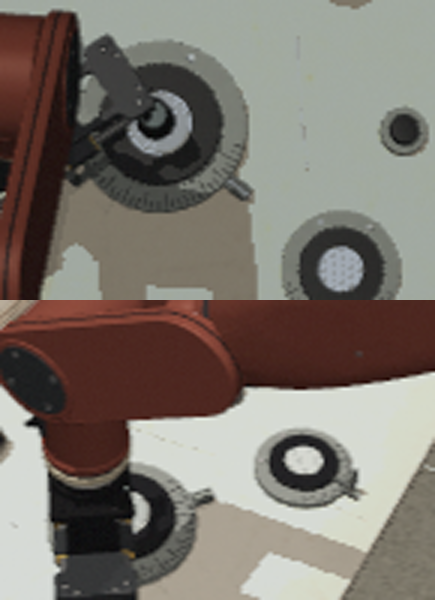

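The fingers are behind the pin and touch nothing. In the top view the tab is still clear at about px (259,242). Starting the arc push.

carry_out(series=[-0.005,0,0,0,1,-0.005,0,0,0,1,-0.0055,0,0,0,1,-0.0037,-0.0006,0,-0.04,1,-0.0074,-0.0009,0,-0.08,1,-0.0074,-0.0009,0,-0.08,1,-0.0074,-0.0009,0,-0.08,1,-0.0074,-0.0009,0,-0.08,1])

```text
clock: 3.8
eef_pos: [0.4513, 0.0248, 0.0361]
eef_rot: [0.884, 0.468, 0.001, 0.0]
contact_force: [1.5, -0.1, -0.1]
width: 0.0003
gripper_force: 0.4
```

```bash
cat > st.py <<'E'
from h import *
p=np.mean([sense()["eef_pos"] for _ in range(5)],0); q=R.from_quat(sense()["eef_rot"]).as_matrix()
h=np.degrees(np.arctan2(q[1,0],q[0,0])); c=np.array([.5188,-.0377]); d=p[:2]-c
print(p,"h",h,"phi",h-90,"tool-frame p",q[:2,:2].T@d,sense()["contact_force"],sense()["clock"])
E
python3 st.py
```

```text
[0.4513 0.0248 0.0361] h 55.857696873497744 phi -34.142303126502256 tool-frame p [ 0.0139 -0.091 ] [ 1.4805 -0.1295 -0.0722] 3.8
```

carry_out(series=[-0.0074,-0.0009,0,-0.08,1,-0.0074,-0.0009,0,-0.08,1,-0.0074,-0.0009,0,-0.08,1,-0.0074,-0.0009,0,-0.08,1,-0.0074,-0.0009,0,-0.08,1,-0.0074,-0.0009,0,-0.08,1,-0.0074,-0.0009,0,-0.08,1,-0.0074,-0.0009,0,-0.08,1])

```text
clock: 4.6
eef_pos: [0.4263, -0.0282, 0.036]
eef_rot: [0.691, 0.722, 0.0, 0.0]
contact_force: [1.6, 0.1, 0.7]
width: 0.0002
gripper_force: 0.4
```

```bash
python3 st.py
```

```text
[ 0.4263 -0.0282  0.036 ] h 92.51970527721988 phi 2.5197052772198845 tool-frame p [ 0.0135 -0.092 ] [1.5615 0.1273 0.6982] 4.6
```

carry_out(series=[-0.0074,-0.0009,0,-0.08,1,-0.0074,-0.0009,0,-0.08,1,-0.0074,-0.0009,0,-0.08,1,-0.0074,-0.0009,0,-0.08,1,-0.0074,-0.0009,0,-0.08,1,-0.0074,-0.0009,0,-0.08,1,-0.0074,-0.0009,0,-0.08,1,-0.0037,-0.0006,0,-0.04,1])

```text
clock: 5.4
eef_pos: [0.436, -0.0826, 0.0359]
eef_rot: [0.447, 0.894, 0.0, 0.0]
contact_force: [0.4, 1.2, 0.4]
width: 0.0002
gripper_force: 0.4
```

```bash
python3 st.py
```

```text
[ 0.436  -0.0826  0.0359] h 126.84747780967419 phi 36.84747780967419 tool-frame p [ 0.0137 -0.0932] [0.4383 1.1849 0.4158] 5.4
```

carry_out(series=[-0.0028,-0.0004,0,-0.03,1,-0.0028,-0.0004,0,-0.03,1,-0.0028,-0.0004,0,-0.03,1,-0.0028,-0.0004,0,-0.03,1,-0.0018,-0.0002,0,-0.02,1,0,0,0,0,1,0,0,0,0,1])

```text
clock: 6.1
eef_pos: [0.443, -0.0934, 0.0356]
eef_rot: [0.385, 0.923, -0.0, 0.0]
contact_force: [1.0, -0.5, -0.4]
width: 0.0004
gripper_force: 0.0
```

```bash
python3 st.py
```

```text
[ 0.443  -0.0934  0.0356] h 134.70403840157033 phi 44.70403840157033 tool-frame p [ 0.0138 -0.093 ] [ 0.9713 -0.4902 -0.3821] 6.1
```

carry_out(series=[0.01,0,0,0,1,0.015,0,0,0,1,0,0,-0.04,0,1,0,0,-0.045,0,1,0,0,-0.045,0,1,0.03,0.03,0,0,1,0.03,0.03,0,0,1,0.03,0.03,0,0,1])

```text
clock: 6.9
eef_pos: [0.4255, 0.0532, 0.166]
eef_rot: [0.385, 0.923, 0.0, 0.001]
contact_force: [0.9, 0.2, -0.2]
width: 0.0006
gripper_force: 0.0
```

carry_out(series=[0.03,0.03,0,0,1,0.03,0.03,0,0,1,0.03,0.03,0,0,1,0,0,0,0,1])

```text
clock: 7.3
eef_pos: [0.4252, 0.1834, 0.1655]
eef_rot: [0.382, 0.924, 0.001, -0.0]
contact_force: [0.2, -0.7, -1.0]
width: 0.0003
gripper_force: 0.0
```

```bash
python3 - <<'E'
from h import *
t=get_image("top");s=get_image("scene"); cv2.imwrite("pics/t3.png",t);cv2.imwrite("pics/s3.png",s)
a=cv2.resize(t[190:260,220:290],None,fx=5.7,fy=5.7,interpolation=cv2.INTER_CUBIC);b=cv2.resize(s[205:275,245:315],None,fx=5.7,fy=5.7,interpolation=cv2.INTER_CUBIC)
cv2.imwrite("pics/z3.png",np.hstack([a,b]))
E
```

```text
(no output)
```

View pics/z3.png

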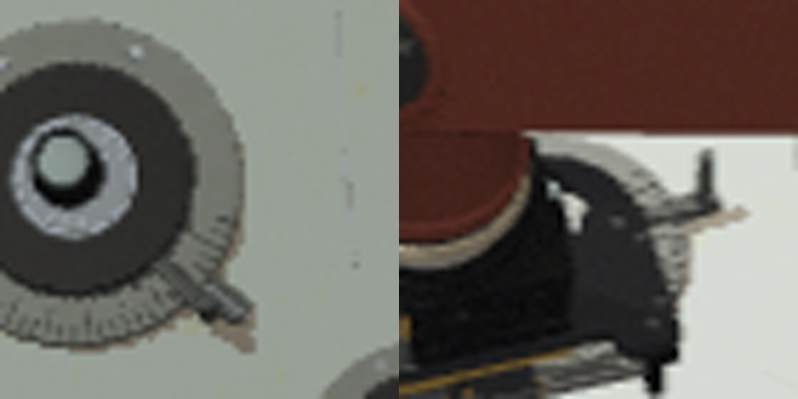

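```bash
cat > pol.py <<'E'
from h import *
def prof(f,n,z,r0,r1,ph,c=(.5188,-.0377)):
    im=cv2.cvtColor(cv2.imread(f),cv2.COLOR_BGR2GRAY); r=np.linspace(r0,r1,15); P,Q=np.meshgrid(np.radians(ph),r)
    uv=np.array([[proj(n,(c[0]-q*np.cos(p),c[1]-q*np.sin(p),z)) for p,q in zip(a,b)] for a,b in zip(P,Q)],np.float32)
    return cv2.remap(im,uv[...,0],uv[...,1],cv2.INTER_CUBIC).astype(float).mean(0)
E
python3 - <<'E'
from pol import *
ph=np.arange(38,64,1.); I=lambda a:a.astype(int)
print("phi   ",I(ph))
print("tab0 T",I(prof("pics/top0.png","top",.012,.084,.102,ph)))
print("tab0 S",I(prof("pics/scene0.png","scene",.012,.084,.102,ph)))
print("arm3 T",I(prof("pics/t3.png","top",.023,.060,.078,ph)))
print("arm3 S",I(prof("pics/s3.png","scene",.023,.060,.078,ph)))
print("diff T 92",I(prof("pics/t3.png","top",.064,.087,.097,ph)-prof("pics/top0.png","top",.064,.087,.097,ph)))
print("diff S 92",I(prof("pics/s3.png","scene",.064,.087,.097,ph)-prof("pics/scene0.png","scene",.064,.087,.097,ph)))
p2=ph-106; print(I(p2))
print("arm0 T",I(prof("pics/top0.png","top",.023,.060,.078,p2)))
print("arm0 S",I(prof("pics/scene0.png","scene",.023,.060,.078,p2)))
E
```

```text
phi    [38 39 40 41 42 43 44 45 46 47 48 49 50 51 52 53 54 55 56 57 58 59 60 61
 62 63]
tab0 T [145 144 142 141 144 145 146 144 131  97  66  65  73  86 101  90  71  73
  93 124 142 144 145 145 146 145]
tab0 S [207 207 207 205 196 178 150 118  84  59  53  66  85 101 118 134 136 123
 118 138 172 197 208 210 209 208]
arm3 T [108 101  94  86  76  74  79  80  76  73  67  68  82  99 108 107 100  96
 102 108 109 104 100 104 110 107]
arm3 S [114  95  79  67  60  63  73  87  98 105 107 105 106 110 119 131 143 149
 150 149 150 152 149 140 127 122]
diff T 92 [  6   2  -7 -49 -86 -75 -45  -8  -2  -6   0   5   7   6   6   6   8   9
   9  10  10  10   9   9   9  11]Traceback (most recent call last):
  File "<stdin>", line 9, in <module>
  File "pol.py", line 4, in prof
    uv=np.array([[proj(n,(c[0]-q*np.cos(p),c[1]-q*np.sin(p),z)) for p,q in zip(a,b)] for a,b in zip(P,Q)],np.float32)
                  ~~~~^^^^^^^^^^^^^^^^^^^^^^^^^^^^^^^^^^^^^^^^^
  File "h.py", line 9, in proj
    m=camera_model(n); c=R.from_quat(m["orientation"]).inv().apply(np.asarray(p)-m["origin"]); q=m["mtx"]@c; return q[:2]/q[2]
ValueError: time passes only in moves, steps and waits
```

```bash
sed -i 's/^def ray/_c={}\n_cm=camera_model\ndef camera_model(n):\n    if n not in _c: _c[n]=_cm(n)\n    return _c[n]\ndef ray/' h.py
python3 - <<'E'
from pol import *
ph=np.arange(36,66,1.); I=lambda a:a.astype(int)
D=lambda n,k,z,a,b,ph:I(prof(f"pics/{k}3.png",n,z,a,b,ph)-prof(f"pics/{n}0.png",n,z,a,b,ph))
print("phi   ",I(ph))
print("dpin T64",D("top","t",.064,.087,.097,ph))
print("dpin S64",D("scene","s",.064,.088,.096,ph))
print("dpin S50",D("scene","s",.050,.088,.096,ph))
print("darm T",D("top","t",.023,.060,.076,ph))
print("darm S",D("scene","s",.023,.060,.076,ph))
p2=ph-106; print(I(p2))
print("pin0 T64",-D("top","t",.064,.087,.097,p2))
print("pin0 S64",I(prof("pics/scene0.png","scene",.064,.088,.096,p2)))
print("arm0 T",-D("top","t",.023,.060,.076,p2))
print("arm0 S",I(prof("pics/scene0.png","scene",.023,.060,.076,p2)))
t=cv2.imread("pics/t3.png");z=cv2.imread("pics/top0.png");s=cv2.imread("pics/s3.png");y=cv2.imread("pics/scene0.png")
f=lambda i,a,b:cv2.resize(i[a:a+30,b:b+40],None,fx=10,fy=10,interpolation=cv2.INTER_CUBIC)
cv2.imwrite("pics/z4.png",np.vstack([np.hstack([f(z,225,240),f(t,225,240)]),np.hstack([f(y,225,278),f(s,225,278)])]))
E
```

```text
phi    [36 37 38 39 40 41 42 43 44 45 46 47 48 49 50 51 52 53 54 55 56 57 58 59
 60 61 62 63 64 65]
dpin T64 [  8   7   6   2  -7 -49 -86 -75 -45  -8  -2  -6   0   5   7   6   6   6
   8   9   9  10  10  10   9   9   9  11  10   9]
dpin S64 [-100 -106 -108 -112 -116 -119 -120 -118 -109  -98  -87  -74  -58  -30
   -6    7   13   16   10  -14  -53  -94 -125 -144 -155 -160 -161 -159
 -159 -159]
dpin S50 [ -55  -41  -30  -45  -76 -108 -124 -129 -132 -132 -132 -127 -115  -99
  -84  -69  -56  -43  -27  -10    2    8    8    8   11   14   10   -7
  -36  -72]
darm T [  6   7   7   7   2  -9 -26 -28 -18 -15 -21 -30 -35 -26  -6   7   8   6
   6   7   9  10   9   7   6   7   7   7   6   5]
darm S [  3  -2 -11 -25 -42 -57 -68 -69 -59 -40 -21 -10  -9 -15 -20 -19 -13  -4
   2   7   9   9   8   8   8   7   6   4   3   3]
[-70 -69 -68 -67 -66 -65 -64 -63 -62 -61 -60 -59 -58 -57 -56 -55 -54 -53
 -52 -51 -50 -49 -48 -47 -46 -45 -44 -43 -42 -41]
pin0 T64 [ -10  -10  -11  -11  -10  -10  -11  -10  -10  -10   -8  -16  -40  -60
  -69  -76  -78  -90 -107 -107 -108 -102  -77  -48  -35  -38  -38  -36
  -37  -36]
pin0 S64 [144 142 141 142 142 144 145 145 144 141 136 129 124 110  98  91  91  86
  89  99 115 130 138 136 132 133 137 142 143 141]
arm0 T [ -8  -8  -7  -8  -7  -7  -7  -7  -7  -8 -13 -23 -35 -38 -33 -27 -33 -53
 -68 -62 -43 -28 -18 -11  -7  -6  -6  -7  -7  -6]
arm0 S [146 146 147 146 146 144 142 140 141 139 134 128 113  96  80  69  66  65
  63  68  82  99 114 126 133 137 138 136 132 129]
```

View pics/z4.png

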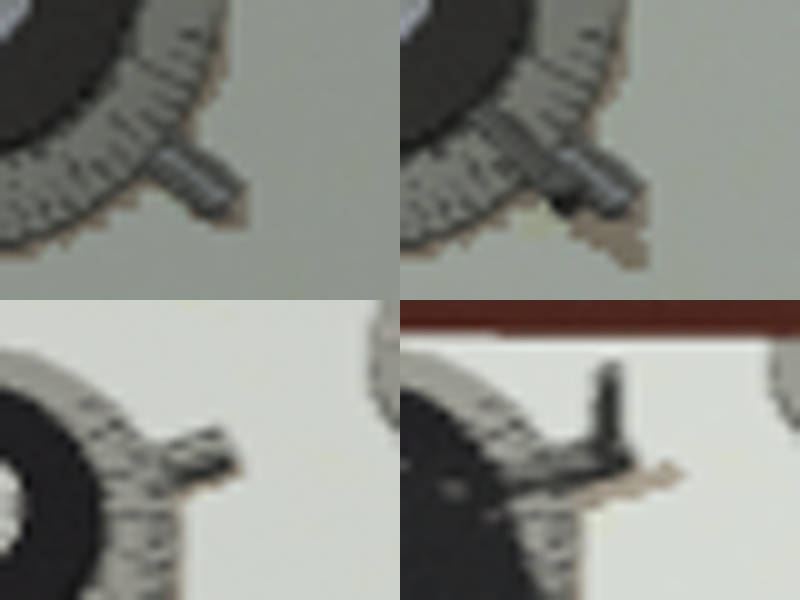

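Top view: the lever arm is centred at about 45.4° and the tab at about 51.4°, so it has about 6° (0.105 rad) to go. The finger contact geometry gives about 6.3°, which agrees. I'll go back down the same way and finish slowly.

carry_out(series=[-0.03,-0.03,0,0,1,-0.03,-0.03,0,0,1,-0.03,-0.03,0,0,1,-0.03,-0.03,0,0,1,-0.03,-0.03,0,0,1,-0.03,-0.03,0,0,1,0,0,0,0,1])

```text
clock: 8.1
eef_pos: [0.4245, -0.0811, 0.1657]
eef_rot: [0.388, 0.921, -0.001, 0.0]
contact_force: [0.4, 0.4, -0.5]
width: 0.0007
gripper_force: 0.0
```

carry_out(series=[0,0,0.045,0,1,0,0,0.045,0,1,0,0,0.04,0,1,0,0,0,0,1,-0.01,0,0,0,1,-0.01,0,0,0,1,0,0,0,0,1])

```text
clock: 8.8
eef_pos: [0.4433, -0.0919, 0.0387]
eef_rot: [0.385, 0.923, -0.0, 0.003]
contact_force: [0.9, 0.7, 0.2]
width: 0.0007
gripper_force: 0.0
```

```bash
python3 st.py
```

```text
[ 0.4433 -0.0919  0.0387] h 134.70642923840091 phi 44.706429238400915 tool-frame p [ 0.0146 -0.0918] [0.8836 0.7205 0.2488] 8.8
```

carry_out(series=[0,0,0,0,1])

```text
clock: 8.9
eef_pos: [0.4414, -0.0906, 0.0375]
eef_rot: [0.385, 0.923, 0.0, 0.002]
contact_force: [0.1, -0.4, 0.3]
width: 0.0001
gripper_force: 0.0
```

carry_out(series=[0,0,0,0,1])

```text
clock: 9.0
eef_pos: [0.4402, -0.0899, 0.0365]
eef_rot: [0.385, 0.923, 0.0, 0.001]
contact_force: [-0.1, 0.0, -0.3]
width: 0.0004
gripper_force: 0.0
```

carry_out(series=[0,0,0,0,1])

```text
clock: 9.1
eef_pos: [0.4397, -0.0896, 0.036]
eef_rot: [0.385, 0.923, 0.0, 0.0]
contact_force: [0.1, 0.4, 0.1]
width: 0.0006
gripper_force: 0.0
```

carry_out(series=[0,0,0,0,1])

```text
clock: 9.2
eef_pos: [0.4395, -0.0896, 0.0357]
eef_rot: [0.385, 0.923, 0.0, 0.0]
contact_force: [0.7, 0.2, -0.2]
width: 0.0007
gripper_force: 0.0
```

carry_out(series=[-0.0025,0,0,0,1,-0.0025,0,0,0,1,-0.0014,-0.0002,0,-0.015,1,-0.0014,-0.0002,0,-0.015,1,-0.0014,-0.0002,0,-0.015,1,-0.0014,-0.0002,0,-0.015,1,-0.0014,-0.0002,0,-0.015,1,-0.0014,-0.0002,0,-0.015,1])

```text
clock: 10.0
eef_pos: [0.4484, -0.0999, 0.0355]
eef_rot: [0.342, 0.94, 0.0, -0.0]
contact_force: [-0.1, 0.2, -0.5]
width: 0.0007
gripper_force: 0.3
```

carry_out(series=[-0.0007,-0.0001,0,-0.008,1,-0.0006,-0.0001,0,-0.007,1,0,0,0,0,1,0,0,0,0,1,0,0,0,0,1])

```text
clock: 10.5
eef_pos: [0.4493, -0.1009, 0.0356]
eef_rot: [0.336, 0.942, -0.0, 0.0]
contact_force: [0.3, 0.6, 0.5]
width: 0.0004
gripper_force: 0.1
```

```bash
python3 st.py
```

```text
[ 0.4493 -0.1009  0.0356] h 140.76263975818853 phi 50.76263975818853 tool-frame p [ 0.0139 -0.0929] [0.304  0.6397 0.451 ] 10.5
```

carry_out(series=[0.01,0,0,0,1,0.015,0,0,0,1,0,0,-0.04,0,1,0,0,-0.045,0,1,0,0,-0.045,0,1,0.03,0.03,0,0,1,0.03,0.03,0,0,1,0.03,0.03,0,0,1])

```text
clock: 11.3
eef_pos: [0.4165, 0.0428, 0.166]
eef_rot: [0.337, 0.942, 0.0, 0.001]
contact_force: [0.9, 0.2, -0.0]
width: 0.0005
gripper_force: 0.0
```

carry_out(series=[0.03,0.03,0,0,1,0.03,0.03,0,0,1,0.03,0.03,0,0,1,0,0,0,0,1])

```text
clock: 11.7
eef_pos: [0.4026, 0.1724, 0.1655]
eef_rot: [0.333, 0.943, 0.001, -0.0]
contact_force: [-1.1, -1.0, 0.5]
width: 0.0006
gripper_force: 0.0
```

```bash
python3 - <<'E'
from pol import *
for n,k in(("top","t"),("scene","s")): cv2.imwrite(f"pics/{k}5.png",get_image(n))
ph=np.arange(40,66,1.); I=lambda a:a.astype(int)
D=lambda n,k,z,a,b,ph:I(prof(f"pics/{k}5.png",n,z,a,b,ph)-prof(f"pics/{n}0.png",n,z,a,b,ph))
print("phi   ",I(ph))
print("darm T",D("top","t",.023,.060,.076,ph))
print("tab5 T",I(prof("pics/t5.png","top",.012,.098,.104,ph)))
print("tab0 T",I(prof("pics/top0.png","top",.012,.098,.104,ph)))
t=cv2.imread("pics/t5.png");z=cv2.imread("pics/top0.png");s=cv2.imread("pics/s5.png");y=cv2.imread("pics/s3.png")
f=lambda i,a,b:cv2.resize(i[a:a+30,b:b+40],None,fx=10,fy=10,interpolation=cv2.INTER_CUBIC)
cv2.imwrite("pics/z5.png",np.vstack([np.hstack([f(z,225,240),f(t,225,240)]),np.hstack([f(y,225,278),f(s,225,278)])]))
E
```

```text
phi    [40 41 42 43 44 45 46 47 48 49 50 51 52 53 54 55 56 57 58 59 60 61 62 63
 64 65]
darm T [  6   6   6   7   7   5  -3 -17 -28 -23 -11 -13 -25 -29 -24 -14  -3   4
   7   7   6   5   5   4   4   5]
tab5 T [155 155 155 155 156 156 153 129  79  51  50  62  75  70  68  87 117 151
 159 156 156 155 155 155 156 155]
tab0 T [146 146 146 145 145 146 144 121  76  60  67  78  96  89  73  83 110 142
 148 146 146 146 146 145 146 145]
```

View pics/z5.png

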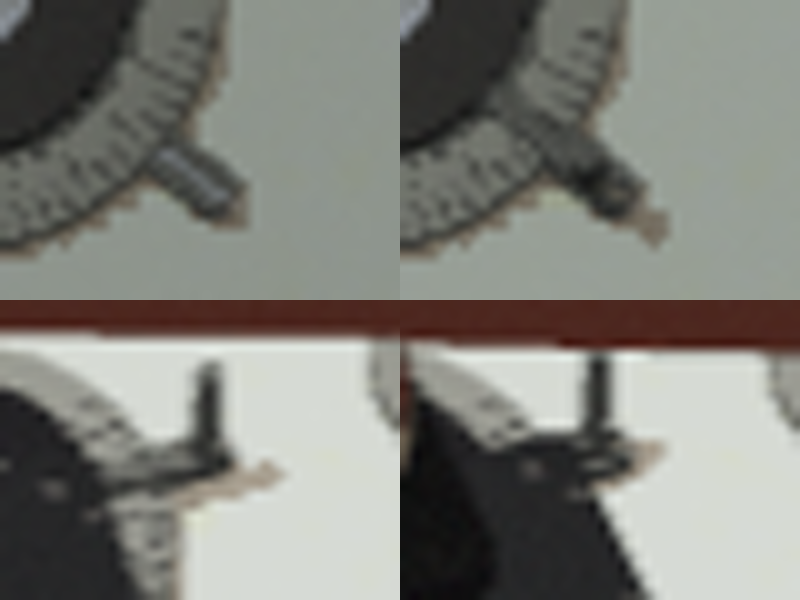

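```bash
cat > fit.py <<'E'
from h import *
from scipy.ndimage import gaussian_filter
K=12; C=np.array([.5188,-.0377])
def pt(phi,r,s,z):  # s tangential offset (+ = growing phi)
    a=np.radians(phi); return np.r_[C+r*np.array([-np.cos(a),-np.sin(a)])+s*np.array([np.sin(a),-np.cos(a)]),z]
def cov(n,P,box):
    x,y,w,h=box; m=np.zeros((h*K,w*K),np.uint8)
    uv=np.array([(proj(n,p)-[x,y]+.5)*K-.5 for p in P]); cv2.fillConvexPoly(m,cv2.convexHull(np.round(uv).astype(np.int32)),1)
    return gaussian_filter(cv2.resize(m.astype(np.float32),(w,h),interpolation=cv2.INTER_AREA),.5)
def slab(phi,r0,r1,s0,s1,z0,z1=None): return [pt(phi,r,s,z) for r in(r0,r1) for s in(s0,s1) for z in((z0,) if z1 is None else (z0,z1))]
def fit(n,f,ref,kind,phs,box):
    x,y,w,h=box; g=lambda q:cv2.cvtColor(cv2.imread(q),cv2.COLOR_BGR2GRAY)[y:y+h,x:x+w].astype(float)
    I=g(f); B=g(ref) if ref else None; out=[]
    hw,zt,zb,ra,rb,wa,wb=(.007,.012,0.,.078,.104,.088,.101) if kind=="tab" else (.004,.023,.017,.05,.092,.061,.079)
    mid=np.median(phs); W=cov(n,slab(mid,wa,wb,-.016,.016,zt),box)>.5
    for p in phs:
        top=cov(n,slab(p,ra,rb,-hw,hw,zt),box); al=cov(n,slab(p,ra,rb,-hw,hw,zb,zt),box); wall=np.clip(al-top,0,1)
        A=[1-al,top,wall]
        if kind=="tab": A.append(cov(n,slab(p,ra,rb,-.001,.001,zt),box))
        if ref: A.append(B*(1-al))
        A=np.array([a[W] for a in A]).T; k,*_=np.linalg.lstsq(A,I[W],rcond=None); out.append((np.sqrt(np.mean((A@k-I[W])**2)),p,k))
    b=min(out,key=lambda o:o[0]); e=[f"{o[1]:.1f}:{o[0]:.1f}" for o in out[::4]]
    print(kind,n,f,"best",b[1],"rms %.2f"%b[0],b[2].round(0),*e)
a=np.arange(47,56,.25)
fit("top","pics/top0.png",None,"tab",a,(235,215,50,45)); fit("scene","pics/scene0.png",None,"tab",a,(270,220,50,40))
fit("top","pics/t5.png","pics/top0.png","arm",a,(235,205,50,50))
fit("top","pics/t3.png","pics/top0.png","arm",a-5,(235,205,50,50)); fit("scene","pics/s3.png","pics/scene0.png","arm",a-5,(260,220,60,45))
E
python3 fit.py
```

```text
tab top pics/top0.png best 52.0 rms 5.84 [146.  66.  15.  67.] 47.0:30.0 48.0:25.8 49.0:22.6 50.0:19.5 51.0:14.2 52.0:5.8 53.0:12.1 54.0:20.0 55.0:24.9
tab scene pics/scene0.png best 53.5 rms 14.41 [221.  97.  62. 113.] 47.0:31.0 48.0:24.5 49.0:27.8 50.0:32.5 51.0:35.0 52.0:29.3 53.0:18.5 54.0:15.8 55.0:19.9
arm top pics/t5.png best 51.75 rms 4.32 [ -3.  75. -44.   1.] 47.0:11.7 48.0:10.7 49.0:8.9 50.0:6.7 51.0:5.2 52.0:4.5 53.0:7.7 54.0:10.1 55.0:11.5
arm top pics/t3.png best 46.25 rms 5.93 [ -1.  73. -68.   1.] 42.0:12.9 43.0:12.0 44.0:9.9 45.0:8.1 46.0:6.0 47.0:8.0 48.0:10.4 49.0:12.2 50.0:12.7
arm scene pics/s3.png best 47.25 rms 6.34 [ -4. 106.  34.   1.] 42.0:11.8 43.0:13.2 44.0:13.8 45.0:13.1 46.0:10.7 47.0:6.6 48.0:8.8 49.0:14.2 50.0:19.0
```

Model fits, same method for both parts: tab 52.0° and lever 51.75° in the top view. In the scene view they are 53.5° and about 53.3°. The lever is centred to about 0.25° and the tab has not moved, so I'll go to the shutter at (0.516, -0.261).

carry_out(series=[-0.0358,-0.0262,0,0,1,-0.0358,-0.0262,0,0,1,-0.0358,-0.0262,0,0,1,-0.0358,-0.0262,0,0,1,-0.0358,-0.0262,0,0,1,-0.0358,-0.0262,0,0,1,-0.0358,-0.0262,0,0,1,-0.0358,-0.0262,0,0,1])

```text
clock: 12.6
eef_pos: [0.4925, -0.179, 0.1655]
eef_rot: [0.337, 0.941, -0.0, -0.0]
contact_force: [1.1, 0.9, -0.7]
width: 0.0003
gripper_force: 0.0
```

carry_out(series=[-0.0358,-0.0262,0,0,1,-0.0358,-0.0262,0,0,1,0,0,0,0,1,0,0,0.045,0,1,0,0,0.04,0,1,0,0,0.02,0,1,0,0,0.01,0,1,0,0,0,0,1])

```text
clock: 13.4
eef_pos: [0.5142, -0.261, 0.0492]
eef_rot: [0.336, 0.942, 0.0, -0.002]
contact_force: [-1.3, -0.3, 0.3]
width: 0.0002
gripper_force: 0.0
```

carry_out(series=[0,0,0.004,0,1,0,0,0,0,1,0,0,0,0,1])

```text
clock: 13.7
eef_pos: [0.5167, -0.2617, 0.0479]
eef_rot: [0.336, 0.942, -0.0, 0.001]
contact_force: [-0.2, 0.0, 1.0]
width: 0.0005
gripper_force: 0.0
```

carry_out(series=[0,0,0.005,0,1,0,0,0.005,0,1,0,0,0.005,0,1,0,0,0,0,1,0,0,0,0,1])

```text
clock: 14.2
eef_pos: [0.5156, -0.261, 0.0311]
eef_rot: [0.336, 0.942, 0.0, -0.0]
contact_force: [0.5, 0.2, 0.2]
width: 0.0004
gripper_force: 0.0
```

carry_out(series=[0,0,0.003,0,1,0,0,0,0,1,0,0,0,0,1])

```text
clock: 14.5
eef_pos: [0.5159, -0.2612, 0.0285]
eef_rot: [0.336, 0.942, -0.0, -0.0]
contact_force: [-1.2, -0.3, -0.8]
width: 0.0005
gripper_force: 0.0
```

carry_out(series=[0,0,0.003,0,1,0,0,0,0,1,0,0,0,0,1])

```text
clock: 14.8
eef_pos: [0.5158, -0.2611, 0.0254]
eef_rot: [0.336, 0.942, 0.0, -0.0]
contact_force: [-0.1, 0.9, 0.7]
width: 0.0006
gripper_force: 0.0
```

carry_out(series=[0,0,0.003,0,1,0,0,0,0,1,0,0,0,0,1])

```text
clock: 15.1
eef_pos: [0.5159, -0.2612, 0.0225]
eef_rot: [0.336, 0.942, 0.0, -0.0]
contact_force: [0.4, 0.1, 0.1]
width: 0.0003
gripper_force: 0.0
```

carry_out(series=[0,0,0.002,0,1,0,0,0,0,1,0,0,0,0,1])

```text
clock: 15.4
eef_pos: [0.516, -0.2612, 0.0207]
eef_rot: [0.336, 0.942, -0.0, 0.0]
contact_force: [-0.0, 0.2, 2.9]
width: 0.0004
gripper_force: 1.1
```

carry_out(series=[0,0,0.002,0,1,0,0,0,0,1,0,0,0,0,1])

```text
clock: 15.7
eef_pos: [0.516, -0.2612, 0.0187]
eef_rot: [0.336, 0.942, -0.0, 0.0]
contact_force: [-0.4, 0.1, 3.2]
width: 0.0006
gripper_force: 1.7
```

carry_out(series=[0,0,0.002,0,1,0,0,0,0,1,0,0,0,0,1])

```text
clock: 16.0
eef_pos: [0.5161, -0.2612, 0.0167]
eef_rot: [0.336, 0.942, -0.0, 0.0]
contact_force: [-1.5, 0.2, 3.9]
width: 0.0004
gripper_force: 2.3
```

carry_out(series=[0,0,0.001,0,1,0,0,0,0,1,0,0,0,0,1])

```text
clock: 16.3
eef_pos: [0.5161, -0.2613, 0.0163]
eef_rot: [0.336, 0.942, -0.0, 0.0]
contact_force: [-2.5, 2.1, 9.4]
width: 0.0004
gripper_force: 4.8
```

carry_out(series=[0,0,0.001,0,1,0,0,0,0,1,0,0,0,0,1])

```text
clock: 16.6
eef_pos: [0.5161, -0.2613, 0.0162]
eef_rot: [0.336, 0.942, -0.0, 0.0]
contact_force: [-4.6, 3.6, 17.2]
width: 0.0002
gripper_force: 8.1
```

carry_out(series=[0,0,-0.005,0,1,0,0,-0.01,0,1,0,0,-0.03,0,1,0,0,-0.04,0,1,0,0,-0.04,0,1,0.03,-0.03,0,0,1,0.03,-0.03,0,0,1,0,0,0,0,1])

```text
clock: 17.4
eef_pos: [0.4269, -0.2686, 0.1382]
eef_rot: [0.337, 0.942, 0.0, -0.002]
contact_force: [-0.1, 0.6, -0.8]
width: 0.0004
gripper_force: 0.0
```

```bash
python3 - <<'E'
from h import *
a=get_image("top"); b=get_image("scene")
cv2.imwrite("pics/f.png",np.vstack([cv2.resize(i,None,fx=3,fy=3,interpolation=cv2.INTER_CUBIC) for i in(a[170:270,100:340],b[165:265,190:430])]))
print(sense()["eef_pos"],sense()["contact_force"])
E
```

```text
[ 0.4307 -0.2697  0.1395] [ 0.2209 -0.3298  0.5645]
```

View pics/f.png

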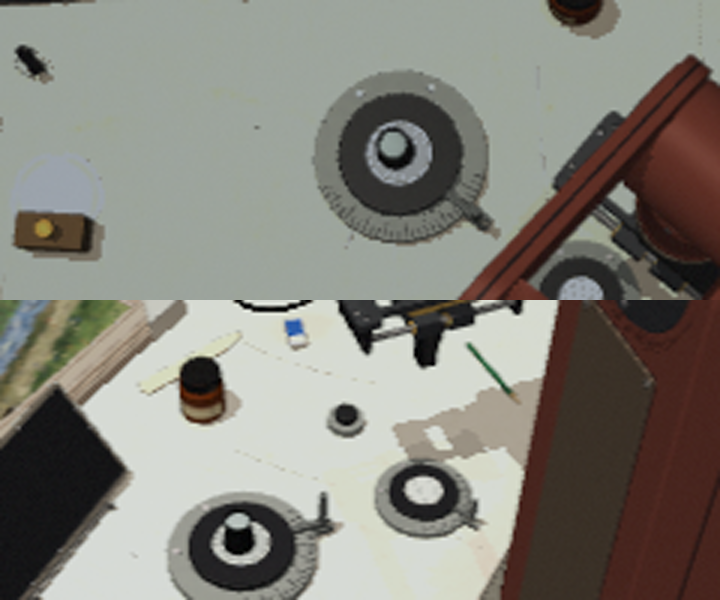

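The picture shows the lever and pin still over the tab, at scene px ≈(298,235), and the button up again at px ≈(305,303). The loupe, weight and jar are where they were, and the arm is clear, so I'm handing in.

```bash
python3 -c "
from rig import *
print(finish_job())"
```

```text
the job is handed in; nothing more can be done
None
```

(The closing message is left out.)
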